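# Set the sprung drilling slide on its mid stop

## Task

On the drilling jig with the orange push plate, push the plate with the fingertips until the carriage is fully home against its end stop, then ease it back under your finger, without letting it snap, so that it returns only to the middle and latches there with its stop pin on the yellow pawl; then draw the finger clear. Do not touch the pawl, leave the blue jig as it is, and pick up or shift nothing else.

Things in the scene. Friction and masses are not known exactly. Their poses are not given: they have to be found in the camera images.
- jig_orange: Jig bolted to the bench: dark steel base 260 (x) x 130 (y) x 12 mm, origin at the centre of its underside. Jig x = the way the carriage is pushed, within 25 degrees of straight away from the robot; z up. Drill guide arm: jig x 20 to 40, y -61 to -5 mm, top 82 mm high; end stop block 44 mm high. Push plate orange: the jig to set.
- carriage_orange (a joint): Carriage travel along jig +x, m: 0 = sprung out (start), 0.060 = fully home on the end stop, 0.030 = latched. A spring pushes it out, 4 N at 0 to 11 N at 0.060. The pawl drops in behind the pin once past about 0.034; coming back, the pin lands on it at 0.030 and stays. Released short of that it runs back to 0; released suddenly when home it snaps back at over 0.5 m/s. About 0.5 kg.
- push_orange (a point): Middle of the front face (the one to push, facing jig -x) of the orange push plate on the carriage's front end, 70 mm above the bench; axes as the jig's; travels with the carriage. Plate 56 mm wide (jig y), 12 mm thick, 33 to 86 mm above the bench. The base reaches 45 mm in front of the face; nothing there is higher than 24 mm.
- pin_orange (a point): Tip, 60 mm above the bench, of the steel stop pin (10 mm thick) standing on the orange jig's carriage, 110 mm behind the push face and 10 mm to its left (jig +y); travels with the carriage.
- pawl_orange: Yellow sprung pawl of the orange jig, an arm 62 x 14 x 10 mm lying level 43 to 53 mm above the bench; origin on its vertical pivot at jig (-2, 43.5, 48) mm, the arm reaching to jig +x and inwards over the carriage. The passing pin pushes it aside and a spring swings it back; not to be touched.
- jig_blue: Jig bolted to the bench: dark steel base 260 (x) x 130 (y) x 12 mm, origin at the centre of its underside. Jig x = the way the carriage is pushed, within 25 degrees of straight away from the robot; z up. Drill guide arm: jig x 20 to 40, y -61 to -5 mm, top 82 mm high; end stop block 44 mm high. Same make, push plate blue: leave it alone. It may be left or right of the orange one.
- carriage_blue (a joint): Travel of the blue jig's carriage, in m, 0 = sprung out; to be left at 0.
- socket_deep: Bystander: bright deep socket standing upright, 28 mm across, 60 mm high, origin under its centre.
- socket_short: Bystander: dark short socket, 34 mm across, 35 mm high, origin under its centre.
- spray_can: Bystander: red and steel spray can, 66 mm across, 190 mm high, origin under its centre.
- coolant: Bystander: white bottle, 80 mm across, 200 mm high, origin under its centre.
- tape_roll: Bystander: roll of green tape lying flat, 96 mm across, 25 mm high, origin under its centre.
- screwdriver: Bystander: red-handled screwdriver lying along its own x axis, about 0.2 m long and 30 mm high.
- bit_box: Bystander: grey drill-bit box, 110 x 60 x 40 mm, lying near the back, origin under its centre.

How it is judged:
On the way:
1. the orange carriage is pushed fully home on its end stop (travel above 55 mm of 60) (value of joint carriage_orange above 0.055 m), for 0.1 s.
At the end, for the whole second after the job is handed in: The orange carriage rests at 26 to 34 mm of its 60 mm travel, held at mid position by the pawl alone; the blue carriage is fully out (under 6 mm) and every bystander within 20 mm of where it stood (value of joint carriage_orange between 0.026 and 0.034 m and velocity of joint carriage_orange between -0.01 and 0.01 m/s and value of joint carriage_blue below 0.006 m and distance of each of socket_deep, socket_short, spray_can, coolant, tape_roll, screwdriver, bit_box from where it was at the start of the episode below 0.02 m); the robot touches nothing.
It fails at once if the orange carriage snaps back (faster than 0.35 m/s) (velocity of joint carriage_orange below -0.35 m/s).
It fails at once if the pawl is touched by the robot (contact force between any of the fingers, the arm and pawl_orange above 1 N).
It fails at once if the blue carriage is pushed (value of joint carriage_blue above 0.012 m).
It fails at once if a bystander is shifted, lifted or carried (more than 30 mm) (distance of any of socket_deep, socket_short, spray_can, coolant, tape_roll, screwdriver, bit_box from where it was at the start of the episode above 0.03 m).
It also fails if it takes over 38 s, if anything falls off the work surface, if the arm or the gripper's body presses on something with over 40 N, if the wrist force passes 120 N, or if a joint passes its speed limit or range.

## Robot

A 7-joint arm with a two-finger parallel gripper is mounted at the origin on the work surface. World frame = base frame: x ahead of the robot, y to its left, z up, the work surface at z = 0. Lengths are in m, angles in rad, forces in N, time in s.
With the tool pointing down it reaches from about 0.425 to 0.925 m from the base axis. Payload 6.8 kg.
Tool frame: the origin (TCP) lies midway between the tips of the shut fingers; the grasp point (between the pads) lies 19 mm behind it (env.grip_point_offset is the distance from the TCP to the grasp point, in m); z points along the fingers, y is the direction in which the jaws open and shut (so a half turn about z gives the same grasp; the last joint's range is limited). The gripper opens to 85 mm and grips with 20 to 120 N. Pads are 22 mm wide; open, the fingers measure 114 mm over their backs; the gripper's body (76 mm by 85 mm) begins 54 mm behind the grasp point. The pads swing forward as they close: fully open they stand 13 mm farther back than shut.
Start: joints at [-1.44, 0.477, 0.022, 1.555, -0.011, 1.109, -0.083], TCP at [0.16, 0.656, 0.231] pointing down, gripper open.
Joint ranges: [-2.96, 2.96], [-0.34, 2.1], [-1.41, 1.46], [0.24, 2.44], [-1.37, 4.51], [0.17, 1.92], [-2.96, 2.96]. Speed limits (rad/s): [2.39, 2.39, 3.14, 3.14, 3.14, 3.14, 3.14].

## Interface

Orientations are given as a unit quaternion [w, x, y, z].
In Python, from rig import env gives the robot as it stands. The module is installed in compiled form; this text tells all that it offers.
- The arm moves only by the tool carry_out, never from a script. Its argument "plan" is a list of rows, each a list of 6 numbers: the shift along the tool's x, y, z in cm, then the turn, a rotation vector about the tool's x, y, z in degrees. In form: [[tx, ty, tz, ax, ay, az], ...]. A call has exactly 10 rows; each row shifts and turns the commanded pose from where the row before left it, along the tool's axes as they then stand; what a row does not reach is not made up. A row lasts 1/10 s, in which the tool goes at most 50 mm and 8.59 degrees, less where a joint would pass 70% of its speed; a pose out of reach is approached as far as the arm can. A call is refused whole if a number of a shift passes 5 or a number of a turn 8.59, either way. A call with a gripper value outside its range is refused whole. "hand" is the closure in counts, from 0 (fully open) to 255 (shut), set as the call begins (left out, the last holds). The fingers move at their own pace and stop on an object; "grip_force" is the grip in N (left out, the last holds). Time passes only in rows, so rows that do not move let the fingers close, or fill a call up. It gives the time, the measured TCP pose, the force and the opening at its end, in the units of the state.
- env.state(): the state, without advancing time (a new reading comes with each control period).
- env.camera(name): name is "scene" or "side" or "wrist"; returns a dict with "frame" (384x512x3 uint8, red, green, blue), "K" (3x3 intrinsics, pixels), "position" and "attitude" of the camera in the world. Camera axes: x right, y down, z forward; pixel columns grow to the right and rows downward; lengths in m; the calibration is good to about 2 mm. A picture is of the moment at which its call begins. There is no depth.
- env.sign_off(): hands the job in, once; it reports no verdict.
The state is a dict: "time_s": time; "joint_positions": joint angles; "qvel": joint speeds; "tau": joint torques, N m; "eef_pos": TCP position; "tcp_rot": TCP orientation; "force": force on the tool from outside, world axes, zero at the start; "moment": the same for the moment, N m; "opening": finger opening in m.
Only numpy, scipy, OpenCV 4.12 (cv2) and the standard library are available. Lean on these libraries where they do the work, as an engineer would, in place of code of your own. Each camera call takes 0.05 s, during which the arm holds its last target. There are 200 camera calls.

## Working session

There is one attempt and no reset: what is moved stays moved. The work goes in short steps, Python scripts to look and compute and a tool call to move; the robot and the scene stay as the last step left them, time stands still between calls to the robot, and variables do not carry over. Pictures are saved under pics/ and viewed, about 8 in all and at most 12, crops included, and the job is handed in when it is done.

Besides the shell and the picture viewer there is one more tool, called after "Emit:" as name([rows], argument=value, ...), one row to a line, values as JSON. carry_out: Moves the arm, as the interface text tells. Its arguments: {"type":"object","properties":{"plan":{"type":"array"},"hand":{"type":"number"},"grip_force":{"type":"number"}},"required":["plan"]}

```bash
mkdir -p pics; python3 - <<'E'
from rig import env
import cv2,json,numpy as np
d={}
for n in("scene","side"):
    c=env.camera(n);cv2.imwrite(f"pics/{n}0.png",c["frame"][:,:,::-1])
    d[n]={k:np.array(c[k]).tolist() for k in("K","position","attitude")}
json.dump(d,open("cal.json","w"));print(d);print(env.state())
E
```

```text
{'scene': {'K': [[422.94121134667023, 0.0, 256.81339538540016], [0.0, 422.94121134667023, 193.1040469276585], [0.0, 0.0, 1.0]], 'position': [1.0415527455156417, -0.7154766046032585, 0.9983776571362761], 'attitude': [-0.3554815417209737, 0.8898033374222465, 0.2657900310434052, -0.10601204462633987]}, 'side': {'K': [[470.2182336821826, 0.0, 258.3628443377988], [0.0, 470.2182336821826, 192.42855220219093], [0.0, 0.0, 1.0]], 'position': [0.5143250116958047, -0.9370501983722629, 1.1021815764546854], 'attitude': [-0.3585844150630234, 0.9329753155044447, -0.02904303125915714, 0.011435920101627917]}}
{'time_s': 0.1, 'joint_positions': array([-1.44013154,  0.47769049,  0.02237278,  1.5563257 , -0.01144959,
        1.10931437, -0.08307456]), 'qvel': array([ 8.76068770e-04, -2.51525951e-03, -3.16857885e-05, -2.98670766e-03,
        1.28195026e-03,  8.23969854e-04, -4.25665964e-04]), 'tau': array([ 4.12215624e-03, -5.97758889e+01,  1.61352552e+00, -2.81956905e+01,
        1.28442844e-02,  4.98363035e-03,  1.77534542e-06]), 'eef_pos': array([0.15955811, 0.65533347, 0.23045297]), 'tcp_rot': array([-8.64315240e-06,  1.19078394e-01,  9.92884529e-01, -8.04877557e-04]), 'force': array([ 0.40360725, -0.37899749, -0.5844797 ]), 'moment': array([ 0.01588733, -0.04650458,  0.02341046]), 'opening': 0.0854162824184109}
```

View pics/scene0.png

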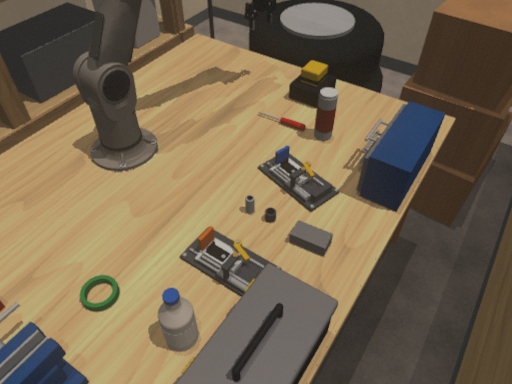

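View pics/side0.png

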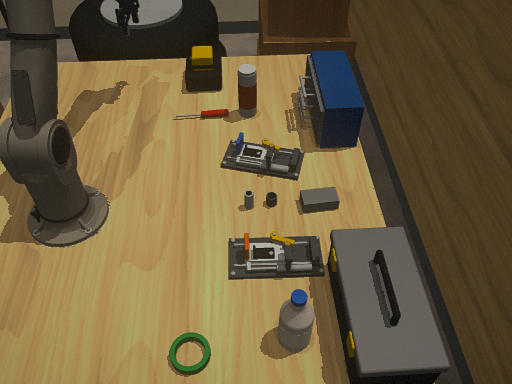

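The orange jig is at scene (230,262) and side (275,257). The blue jig is at side (262,158), with the sockets between them. Next is an enlarged crop from both views.

```bash
python3 - <<'E'
import cv2,numpy as np
a=cv2.imread("pics/scene0.png")[220:310,170:290];b=cv2.imread("pics/side0.png")[220:290,220:340]
a=cv2.resize(a,None,fx=6,fy=6,interpolation=2)[:540];b=cv2.resize(b,None,fx=6,fy=6,interpolation=2)
cv2.imwrite("pics/a.png",a);cv2.imwrite("pics/b.png",b)
E
```

```text
(no output)
```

View pics/a.png

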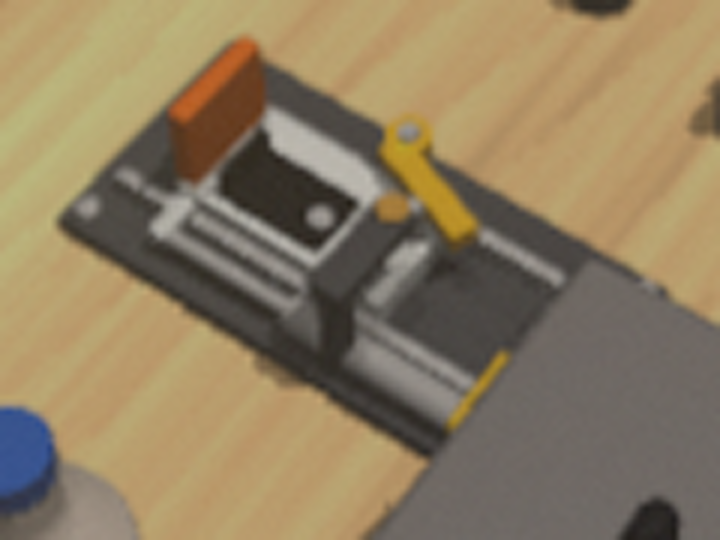

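View pics/b.png

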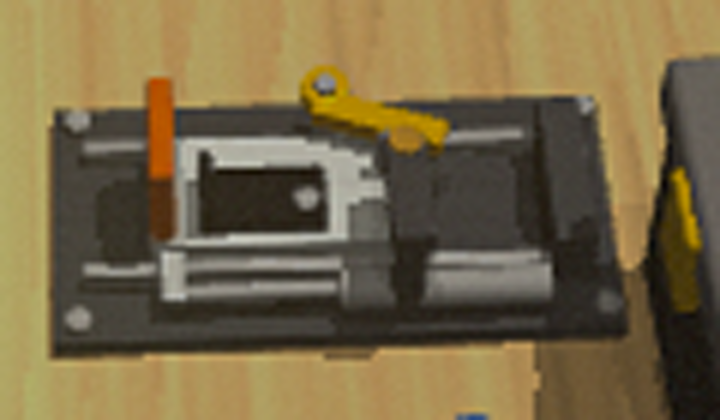

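Crop pixels that matter. Scene crop: plate's front top edge (170,108) to (240,38), base front-right corner (62,220), pawl pivot (408,132). Side crop: plate's front top corners (147,80) and (150,178), base corners (54,110), (598,98), (628,332) and (52,345), pawl pivot (325,85).

```bash
cat > h.py <<'E'
import json,numpy as np,cv2
from scipy.spatial.transform import Rotation as R
from scipy.optimize import least_squares
cal=json.load(open("cal.json"))
def P(n):
    c=cal[n];w,x,y,z=c["attitude"];M=R.from_quat([x,y,z,w]).as_matrix().T
    return np.array(c["K"])@np.c_[M,-M@np.array(c["position"])]
def proj(n,X):
    q=P(n)@np.r_[X,1];return q[:2]/q[2]
def tri(a,b):
    X=cv2.triangulatePoints(P("scene"),P("side"),np.array(a,float),np.array(b,float));return (X[:3]/X[3]).ravel()
def onz(n,p,z):
    A=P(n);return np.linalg.solve(np.c_[A[:,:2],-np.r_[p,1]],-A[:,2]*z-A[:,3])[:2]
sc=lambda u,v:np.array([170+(u+.5)/6-.5,220+(v+.5)/6-.5])
sd=lambda u,v:np.array([220+(u+.5)/6-.5,220+(v+.5)/6-.5])
E
python3 - <<'E'
from h import *
L=tri(sc(240,38),sd(147,80));Rr=tri(sc(170,108),sd(150,178));pv=tri(sc(408,132),sd(325,85))
print(L,Rr,(L+Rr)/2,np.linalg.norm(L-Rr),"pawl",pv)
obs=[("side",sd(54,110),(-.13,.065,.012)),("side",sd(598,98),(.13,.065,.012)),("side",sd(628,332),(.13,-.065,.012)),("side",sd(52,345),(-.13,-.065,.012)),("scene",sc(62,220),(-.13,-.065,.012)),("scene",sc(408,132),(-.002,.0435,.055)),("side",sd(325,85),(-.002,.0435,.055)),
("side",sd(147,80),(-.085,.028,.086)),("side",sd(150,178),(-.085,-.028,.086)),("scene",sc(240,38),(-.085,.028,.086)),("scene",sc(170,108),(-.085,-.028,.086))]
def W(p,X):
    c,s=np.cos(p[2]),np.sin(p[2]);return np.array([p[0]+c*X[0]-s*X[1],p[1]+s*X[0]+c*X[1],X[2]])
f=lambda p:np.concatenate([proj(n,W(p,X))-u for n,u,X in obs])
r=least_squares(f,[.7,-.2,0],loss="soft_l1");print(r.x,np.degrees(r.x[2]));print(f(r.x).reshape(-1,2).round(1))
print("push",W(r.x,(-.085,0,.07)),"home",W(r.x,(-.025,0,.07)))
for n,s,d in(("deep",(250,212),(249,207)),("short",(270,220),(271,204)),("bottle top",(172,296),(299,297)),("blue plate top",(281,152),(240,138))):
    print(n,tri(s,d))
E
```

```text
[ 0.52439321 -0.16553127  0.08406472] [ 0.52312733 -0.2164922   0.08274123] [ 0.52376027 -0.19101173  0.08340297] 0.05099382517374805 pawl [ 0.60686017 -0.14976287  0.05361651]
[ 0.60867148 -0.1951475  -0.03198961] -1.8328695728591762
[[ 0.3 -0. ]
 [-0.1 -0.2]
 [ 0.5 -0.5]
 [ 0.1 -0.1]
 [-1.3 -0.6]
 [-0.1  0.5]
 [ 0.5  0. ]
 [ 0.1 -0.7]
 [-0.2 -0. ]
 [ 0.3 -0.7]
 [-1.3  0.8]]
push [ 0.52371497 -0.19242885  0.07      ] home [ 0.58368427 -0.1943479   0.07      ]
deep [ 0.54462056  0.00361169 -0.00769481]
short [ 0.6137131   0.01219531 -0.00918152]
bottle top [ 0.6352501  -0.42683848  0.1897196 ]
blue plate top [0.52776603 0.21549014 0.08500049]
```

Emit:
carry_out([
  [-1, -1, 0, 0, 0, -3],
  [-2, -2, 0, 0, 0, -3],
  [-3.5, -3.5, 0, 0, 0, -3],
  [-3.5, -3.5, 0, 0, 0, -2.9],
  [-3.5, -3.5, 0, 0, 0, 0],
  [-3.5, -3.5, 0, 0, 0, 0],
  [-3.5, -3.5, 0, 0, 0, 0],
  [-3.5, -3.5, 0, 0, 0, 0],
  [-3.5, -3.5, 0, 0, 0, 0],
  [-3, -3.5, 0, 0, 0, 0],
], hand=255, grip_force=40)

```text
time_s: 1.1
eef_pos: [0.4447, 0.325, 0.2312]
tcp_rot: [0.0, 0.016, 1.0, -0.0]
force: [1.3, 0.3, -0.1]
opening: 0.0003
```

Emit:
carry_out([
  [-0.3, -4.8, 0, 0, 0, 0],
  [-0.3, -4.8, 0, 0, 0, 0],
  [-0.3, -4.8, 0, 0, 0, 0],
  [-0.3, -4.8, 0, 0, 0, 0],
  [-0.3, -4.8, 0, 0, 0, 0],
  [-0.3, -4.8, 0, 0, 0, 0],
  [-0.3, -4.8, 0, 0, 0, 0],
  [-0.3, -4.8, 0, 0, 0, 0],
  [-0.3, -4.8, 0, 0, 0, 0],
  [-0.3, -4.8, 0, 0, 0, 0],
])

```text
time_s: 2.1
eef_pos: [0.4579, -0.1555, 0.2313]
tcp_rot: [0.0, 0.015, 1.0, 0.0]
force: [-0.1, -0.0, -0.6]
opening: -0.0
```

Emit:
carry_out([
  [0, -1.5, 1, 0, 0, 0],
  [0, -1.5, 2, 0, 0, 0],
  [0, -0.5, 3, 0, 0, 0],
  [0, 0, 3, 0, 0, 0],
  [0, 0, 3, 0, 0, 0],
  [0, 0, 2.5, 0, 0, 0],
  [0, 0, 1.5, 0, 0, 0],
  [0, 0, 1, 0, 0, 0],
  [0, 0, 0.5, 0, 0, 0],
  [0, 0, 0, 0, 0, 0],
])

```text
time_s: 3.1
eef_pos: [0.4572, -0.1886, 0.0561]
tcp_rot: [-0.0, 0.016, 1.0, 0.0]
force: [-0.1, 0.5, 0.2]
opening: 0.0004
```

```bash
python3 - <<'E'
from rig import env
import cv2,numpy as np
s=env.state();print(s["eef_pos"],s["force"],s["joint_positions"].round(2))
o=[]
for n,(x,y) in(("scene",(150,180)),("side",(180,190))):
    f=env.camera(n)["frame"][y:y+130,x:x+160,::-1];o.append(cv2.resize(f,None,fx=4,fy=4,interpolation=2)[:,:])
cv2.imwrite("pics/c.png",cv2.resize(np.hstack(o),(800,325)))
E
```

```text
[ 0.4571973  -0.18864235  0.05609366] [-0.08874945  0.45741488  0.23152308] [-0.05  0.47  0.39  2.14 -0.31  0.59  2.11]
```

View pics/c.png

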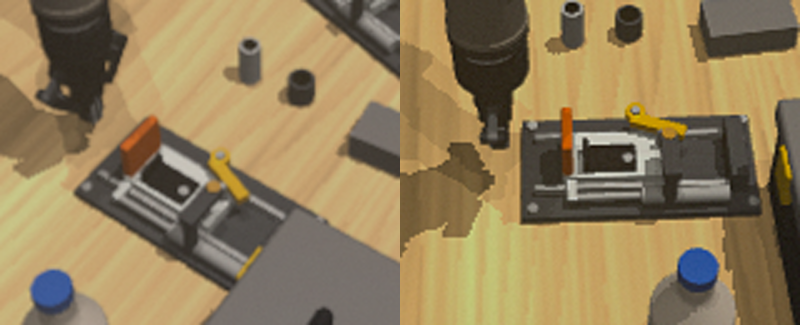

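The fingertip is in front of the plate's middle, at side crop (493,135) with the plate at (567,140). The carriage is still out and nothing has moved. Approaching now.

Emit:
carry_out([
  [-1, 0, 0, 0, 0, 0],
  [-1, 0, 0, 0, 0, 0],
  [-1, -0.1, 0, 0, 0, 0],
  [-1, -0.1, 0, 0, 0, 0],
  [-0.5, 0, 0, 0, 0, 0],
  [-0.5, 0, 0, 0, 0, 0],
  [-0.3, 0, 0, 0, 0, 0],
  [-0.3, 0, 0, 0, 0, 0],
  [-0.3, 0, 0, 0, 0, 0],
  [0, 0, 0, 0, 0, 0],
])

```text
time_s: 4.2
eef_pos: [0.5152, -0.1924, 0.056]
tcp_rot: [-0.001, 0.016, 1.0, 0.0]
force: [-4.3, 0.7, 3.1]
opening: 0.0
```

Emit:
carry_out([
  [-0.5, 0, 0, 0, 0, 0],
  [-0.6, 0, 0, 0, 0, 0],
  [-0.6, 0, 0, 0, 0, 0],
  [-0.6, 0, 0, 0, 0, 0],
  [-0.6, 0, 0, 0, 0, 0],
  [-0.6, 0, 0, 0, 0, 0],
  [-0.6, 0, 0, 0, 0, 0],
  [-0.6, 0, 0, 0, 0, 0],
  [-0.5, 0, 0, 0, 0, 0],
  [0, 0, 0, 0, 0, 0],
])

```text
time_s: 5.2
eef_pos: [0.5654, -0.1937, 0.0557]
tcp_rot: [-0.003, 0.016, 1.0, 0.001]
force: [-10.2, 1.6, 7.8]
opening: 0.0001
```

Emit:
carry_out([
  [-0.2, 0, 0, 0, 0, 0],
  [-0.2, 0, 0, 0, 0, 0],
  [-0.2, 0, 0, 0, 0, 0],
  [-0.1, 0, 0, 0, 0, 0],
  [-0.1, 0, 0, 0, 0, 0],
  [-0.1, 0, 0, 0, 0, 0],
  [-0.1, 0, 0, 0, 0, 0],
  [0, 0, 0, 0, 0, 0],
  [0, 0, 0, 0, 0, 0],
  [0, 0, 0, 0, 0, 0],
])

```text
time_s: 6.2
eef_pos: [0.5737, -0.1939, 0.0556]
tcp_rot: [-0.004, 0.016, 1.0, 0.001]
force: [-12.5, 2.4, 8.7]
opening: -0.0001
```

Emit:
carry_out([
  [-0.1, 0, 0, 0, 0, 0],
  [-0.1, 0, 0, 0, 0, 0],
  [-0.1, 0, 0, 0, 0, 0],
  [-0.1, 0, 0, 0, 0, 0],
  [0, 0, 0, 0, 0, 0],
  [0, 0, 0, 0, 0, 0],
  [0, 0, 0, 0, 0, 0],
  [0, 0, 0, 0, 0, 0],
  [0, 0, 0, 0, 0, 0],
  [0, 0, 0, 0, 0, 0],
])

```text
time_s: 7.2
eef_pos: [0.5737, -0.194, 0.0551]
tcp_rot: [-0.008, 0.017, 1.0, 0.002]
force: [-22.4, 4.1, 17.4]
opening: 0.0
```

```bash
python3 - <<'E'
from rig import env
import cv2
f=env.camera("side")["frame"][190:300,210:340,::-1];cv2.imwrite("pics/d.png",cv2.resize(f,None,fx=5,fy=5,interpolation=2))
E
```

```text
(no output)
```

View pics/d.png

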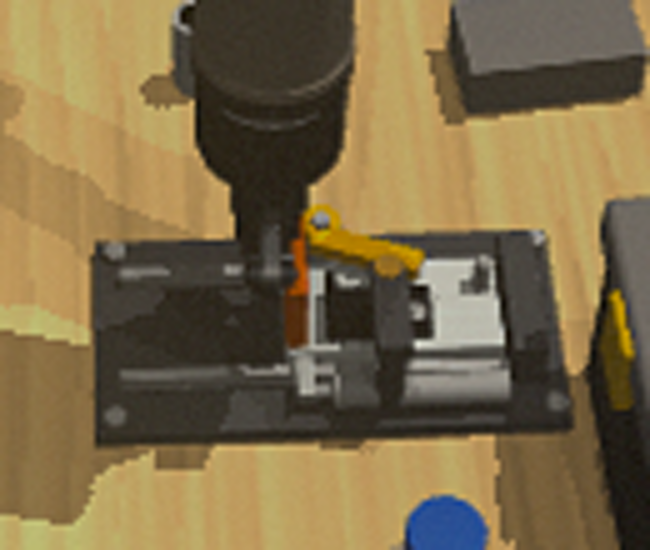

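The stop is reached: the TCP stays at 0.5737 while the force rises to 22 N. In the picture the pin (482,270) is past the pawl end (418,262). Easing back slowly.

Emit:
carry_out([
  [0.2, 0, 0, 0, 0, 0],
  [0.2, 0, 0, 0, 0, 0],
  [0.3, 0, 0, 0, 0, 0],
  [0.3, 0, 0, 0, 0, 0],
  [0.3, 0, 0, 0, 0, 0],
  [0.3, 0, 0, 0, 0, 0],
  [0.3, 0, 0, 0, 0, 0],
  [0.3, 0, 0, 0, 0, 0],
  [0.2, 0, 0, 0, 0, 0],
  [0.1, 0, 0, 0, 0, 0],
])

```text
time_s: 8.25
eef_pos: [0.5533, -0.1935, 0.0552]
tcp_rot: [-0.003, 0.016, 1.0, 0.001]
force: [-8.4, 0.0, 0.9]
opening: 0.0
```

Emit:
carry_out([
  [0.1, 0, 0, 0, 0, 0],
  [0.1, 0, 0, 0, 0, 0],
  [0.1, 0, 0, 0, 0, 0],
  [0.1, 0, 0, 0, 0, 0],
  [0.1, 0, 0, 0, 0, 0],
  [0.1, 0, 0, 0, 0, 0],
  [0.1, 0, 0, 0, 0, 0],
  [0, 0, 0, 0, 0, 0],
  [0, 0, 0, 0, 0, 0],
  [0, 0, 0, 0, 0, 0],
])

```text
time_s: 9.25
eef_pos: [0.5465, -0.1934, 0.0552]
tcp_rot: [-0.003, 0.016, 1.0, 0.001]
force: [-8.2, 0.4, 1.6]
opening: -0.0003
```

Travel is about 33 mm. Continuing to 30 mm.

Emit:
carry_out([
  [0.1, 0, 0, 0, 0, 0],
  [0.1, 0, 0, 0, 0, 0],
  [0.1, 0, 0, 0, 0, 0],
  [0.1, 0, 0, 0, 0, 0],
  [0, 0, 0, 0, 0, 0],
  [0, 0, 0, 0, 0, 0],
  [0, 0, 0, 0, 0, 0],
  [0, 0, 0, 0, 0, 0],
  [0, 0, 0, 0, 0, 0],
  [0, 0, 0, 0, 0, 0],
])

```text
time_s: 10.25
eef_pos: [0.5436, -0.1933, 0.0553]
tcp_rot: [-0.002, 0.016, 1.0, 0.0]
force: [-7.6, -0.1, -0.4]
opening: -0.0001
```

Emit:
carry_out([
  [0.1, 0, 0, 0, 0, 0],
  [0.1, 0, 0, 0, 0, 0],
  [0.1, 0, 0, 0, 0, 0],
  [0, 0, 0, 0, 0, 0],
  [0, 0, 0, 0, 0, 0],
  [0, 0, 0, 0, 0, 0],
  [0, 0, 0, 0, 0, 0],
  [0, 0, 0, 0, 0, 0],
  [0, 0, 0, 0, 0, 0],
  [0, 0, 0, 0, 0, 0],
])

```text
time_s: 11.25
eef_pos: [0.5435, -0.1934, 0.0564]
tcp_rot: [0.0, 0.016, 1.0, -0.0]
force: [-2.4, -0.5, 0.4]
opening: 0.0002
```

The force fell from 7.6 to 2.4 N without the plate following, so the pawl is taking the load. Drawing off slowly.

Emit:
carry_out([
  [0.1, 0, 0, 0, 0, 0],
  [0.1, 0, 0, 0, 0, 0],
  [0.1, 0, 0, 0, 0, 0],
  [0.1, 0, 0, 0, 0, 0],
  [0.1, 0, 0, 0, 0, 0],
  [0, 0, 0, 0, 0, 0],
  [0, 0, 0, 0, 0, 0],
  [0, 0, 0, 0, 0, 0],
  [0, 0, 0, 0, 0, 0],
  [0, 0, 0, 0, 0, 0],
])

```text
time_s: 12.25
eef_pos: [0.5383, -0.1932, 0.0563]
tcp_rot: [0.0, 0.016, 1.0, -0.0]
force: [0.5, 0.1, 0.2]
opening: 0.0
```

The contact force is now zero and the finger is off the plate. Withdrawing, then rising.

Emit:
carry_out([
  [0.5, 0, 0, 0, 0, 0],
  [1, 0, 0, 0, 0, 0],
  [1.5, 0, 0, 0, 0, 0],
  [1.5, 0, 0, 0, 0, 0],
  [1.5, 0, 0, 0, 0, 0],
  [1, 0, -1.5, 0, 0, 0],
  [0.5, 0, -3, 0, 0, 0],
  [0, 0, -3, 0, 0, 0],
  [0, 0, -2, 0, 0, 0],
  [0, 0, 0, 0, 0, 0],
])

```text
time_s: 13.25
eef_pos: [0.464, -0.1914, 0.1537]
tcp_rot: [0.002, 0.016, 1.0, -0.0]
force: [0.3, 0.5, -0.6]
opening: -0.0002
```

```bash
python3 - <<'E'
from rig import env
import cv2
s=env.state();print(s["time_s"],s["eef_pos"],s["force"])
f=env.camera("side")["frame"][60:380,150:400,::-1];cv2.imwrite("pics/e.png",cv2.resize(f[130:240,60:190],None,fx=5,fy=5,interpolation=2))
cv2.imwrite("pics/f.png",env.camera("side")["frame"][:,:,::-1])
E
```

```text
13.25 [ 0.46401253 -0.19143671  0.15367436] [ 0.33842452  0.48153708 -0.63881805]
```

View pics/e.png

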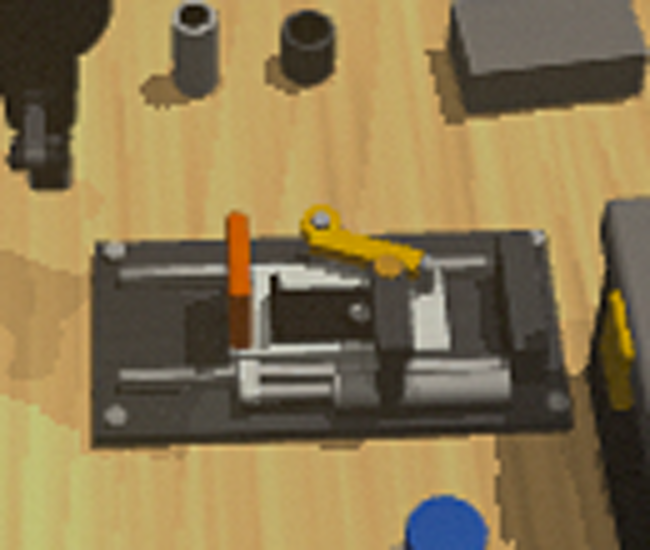

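View pics/f.png

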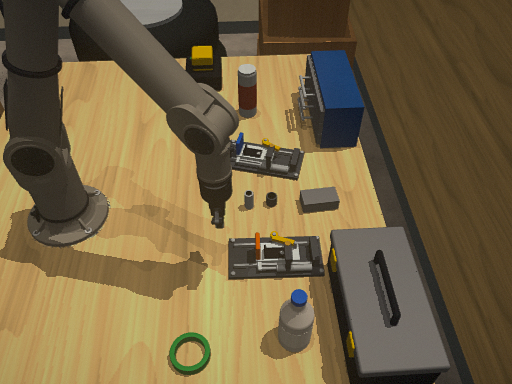

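The plate's front top-left corner is at column 255.6, against 244.5 at the start. That is about 31 mm of travel, with the pin resting on the pawl tip at crop (425,262). The blue jig and all bystanders look unmoved.

```bash
python3 -c "
from rig import env
print(env.sign_off())"
```

```text
the job is handed in; nothing more can be done
None
```

The orange carriage is latched at mid position on the yellow pawl, and I handed the job in at about 13.4 s of the 38 s allowed. The sign-off reports no verdict, so this rests on my own readings.

- **Push home:** With the fingers shut, I pushed the plate until the tool stopped advancing at x = 0.5737 while the force rose to 22 N. That was the end stop.
- **Ease back:** I let it return at 30 mm/s or less under the finger. At about 30 mm of travel the load passed to the pawl: force fell from 7.6 N to 2.4 N to 0 and the plate stayed put. I then drew the finger clear and raised it.
- **Last checks:** The final side view shows about 31 mm of travel with the pin resting on the pawl. The blue carriage is out, and every bystander looks unmoved by eye. The robot reads about zero contact force.
- **Not measured:** I did not measure the carriage's return speed, the contact force on the pawl or the bystander positions directly.
- **Disagreement:** During the push, an unexpected vertical force of up to 17 N showed up. It was probably friction on the plate, and it vanished on release.

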